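# Log in with the key card and aim the hand scanner at the form's code

## Robot

A 6-joint arm with a two-finger parallel gripper is mounted at the origin on the work surface. World frame = base frame: x ahead of the robot, y to its left, z up, the work surface at z = 0. Lengths are in m, angles in rad, forces in N, time in s.
With the tool pointing down it reaches from about 0.35 to 0.725 m from the base axis. Payload 6 kg.
Tool frame: the origin (TCP) lies midway between the tips of the shut fingers; the grasp point (between the pads) lies 19 mm behind it; y points along the fingers, z is the direction in which the jaws open and shut, and the axes are right-handed (so a half turn about y gives the same grasp; the last joint's range is limited). The gripper opens to 85 mm and grips with 20 to 120 N. Pads are 22 mm wide; open, the fingers measure 114 mm over their backs; the gripper's body (76 mm by 85 mm) begins 54 mm behind the grasp point. The pads swing forward as they close: fully open they stand 13 mm farther back than shut.
Start: joints at [1.581, 0.04, 0.085, 0, -1.615, -0.334], TCP at [0.191, 0.569, 0.231] pointing down, gripper open.
Joint ranges: [-2.56, 2.56], [-1.29, 2.01], [-1.08, 1.49], [-3.29, 1.98], [-2.81, -0.18], [-2.99, 2.99]. Speed limits (rad/s): [2.57, 2.57, 3.01, 3.14, 3.14, 3.14].

## Interface

Orientations are given as a unit quaternion [w, x, y, z].
In Python, from workcell import manip gives the robot as it stands.
- The arm moves only by the shell command python3 -m creep 'ROWS'. ROWS is JSON, a list of rows, each a list of 7 numbers: the opening, from -1 (shut) to 1 (fully open), so that 0 is half open, then the shift along the tool's x, y, z in mm, then the turn, a rotation vector about the tool's x, y, z in degrees. A call has 1 to 20 rows; each row shifts and turns the pose as measured when the row begins, along the tool's axes as they then stand; what a row does not reach is not made up. A row lasts 1/10 s, in which the tool goes at most 50 mm and 8.59 degrees, less where a joint would pass 70% of its speed; a pose out of reach is approached as far as the arm can. A call with a gripper value outside its range is refused whole. The fingers move at their own pace and stop on an object; the grip force is fixed at half the most. Time passes only in rows, so rows that do not move let the fingers close. It gives the time, the measured TCP pose, the force and the opening at its end, in the units of the state.
- manip.get_obs(): the state, without advancing time (a new reading comes with each control period).
- manip.snapshot(name): name is "scene" or "top" or "wrist"; returns the picture (480x640x3 uint8, blue, green, red); there is no depth.
- manip.calibration(name): a dict with "camera_matrix" (3x3 intrinsics, pixels), "view" (4x4, takes a point from world to camera coordinates). Camera axes: x right, y down, z forward; pixel columns grow to the right and rows downward; lengths in m; the calibration is good to about 2 mm. The wrist camera is an equidistant fisheye: a pixel r from the principal point sees the ray r / f radians off the axis. A picture is of the moment at which its call begins: read the wrist's pose just before it. calibration takes no time and is no camera call; for the wrist camera it gives the pose at the moment of the call.
- manip.hand_in(): hands the job in, once; it reports no verdict.
The state is a dict: "time": time; "joint_positions": joint angles; "joint_vel": joint speeds; "joint_efforts": joint torques, N m; "tcp_pos": TCP position; "ee_rot": TCP orientation; "contact_force": force on the tool from outside, world axes, zero at the start; "ft_torque": the same for the moment, N m; "opening": finger opening in m.
Only numpy, scipy, OpenCV 4.12 (cv2) and the standard library are available. Lean on these libraries where they do the work, as an engineer would, in place of code of your own. Each camera call takes 0.05 s, during which the arm holds its last target. There are 200 camera calls.

## Task

Take the blue key card out of the rack, push it fully home in the slot of the black card reader and let go of it. Then draw the hand scanner up out of its cradle, tip its nose steeply down (about 50 degrees below level) and finish while holding it still in the air, its red window aimed at the middle of the yellow code sticker on the clipboard from about 15 cm away, with nothing but the gripper carrying it. Leave the orange card and everything else on the desk where it is.

Things in the scene. Friction and masses are not known exactly. Their poses are not given: they have to be found in the camera images.
- card_blue: Blue rigid key card, upright in one of the two rack slots (which one varies). Origin: middle of its lower edge; z up, x normal to its face, y along its width. Blade 4 mm thick (x), 54 mm wide (y), z 0 to 62 mm, pale band on both faces; on top a grip 12 mm thick (x), 36 mm wide (y), z 62 to 84 mm: pinch it across its 12 mm. About 40 g. Works either way round.
- card_blue_foot (a point): The middle of the blue card's lower edge (the card's origin).
- card_orange: Orange card of the same shape in the other rack slot; must stay there.
- rack: Fixed wooden card rack, 50 mm (x) by 170 mm (y) by 45 mm high, origin under its centre. Two upright slots at y = +45 and -45 mm, each 6 mm (x) by 57 mm (y) wide and 32 mm deep (floor 13 mm above the desk), open at the top.
- reader: Fixed black card reader, 85 mm (x) by 110 mm (y) by 60 mm high, origin under its centre, with one slot in the middle of its top between two green lines: 7.5 mm (x) by 58 mm (y), 35 mm deep, straight down, mouth chamfered by 2 mm, long along the reader's y.
- slot_floor (a point): Centre of the reader slot's floor, 25 mm above the desk. With the card fully home its lower edge stands here and the bottom of its grip is 27 mm above the reader's top.
- cradle: Fixed white scanner cradle: block 70 x 70 mm, 80 mm high, on a grey foot 110 (x) by 100 (y) by 10 mm; origin under its centre. An upright pocket 37 mm (x) by 33 mm (y), 62 mm deep (floor 18 mm above the desk) holds the scanner's handle.
- scanner: Pistol-shaped hand scanner, handle down in the cradle, nose level to its -x, yaw as the cradle's. Origin: lower end of the handle; z up. Black handle 32 (x) by 28 (y) mm, z 0 to 100 mm; blue head 36 mm wide (y), x -50 to +40, z 95 to 145 mm: pinch it across its 36 mm from above, over the handle at z about 120. Black nose rim 44 mm wide, x -54 to -44. About 0.2 kg.
- window (a point): Centre of the scanner's red window on the nose: x = -55, y = 0, z = 120 mm in the scanner's frame; its axes are the scanner's. It looks along the scanner's -x.
- butt (a point): Lower end of the scanner's handle (the scanner's origin), 18 mm above the desk while in the cradle. The scanner's centre of mass lies about 100 mm up the handle from here.
- clipboard: Fixed brown clipboard with a form, flat on the desk, 220 mm (x) by 150 mm (y), 4 mm thick, steel clip 12 mm high at its +x end; origin under its centre.
- label (a point): Centre of the yellow code sticker with black bars, 52 mm square, on the clipboard, 45 mm from its centre to its +x, 5.5 mm above the desk.
- sanitiser: White pump bottle with green pump, 69 mm across, 200 mm high, origin under its centre; leave alone.
- pencup: Grey cup with pens, 72 mm across, cup 95 mm high, pens to 146 mm; leave alone.
- stapler: Red and black stapler, 130 x 34 x 46 mm; leave alone.
- stamp: Rubber stamp with dark wooden knob, 60 x 36 x 72 mm; leave alone.
- tape: Grey tape dispenser, 120 x 55 x 75 mm; leave alone.

How it is judged:
By the outcome, as a careful person would: the job done as asked, in the order asked, and still so for the second after the job is handed in, while the arm keeps its last pose, push and grip.
It also fails if it takes over 53 s, if anything falls off the work surface, if the arm or the gripper's body presses on something with over 40 N, if the wrist force passes 120 N, or if a joint passes its speed limit or range.

## Working session

There is one attempt and no reset: what is moved stays moved. The work goes in short steps, Python scripts to look and compute and a shell command to move; the robot and the scene stay as the last step left them, time stands still between calls to the robot, and variables do not carry over. Pictures are saved under pics/ and viewed, about 8 in all and at most 12, crops included, and the job is handed in when it is done.

```bash
ls; mkdir -p pics; python3 - <<'E'
from workcell import manip
import cv2, numpy as np
o=manip.get_obs(); print(o)
for n in("scene","top"):
    cv2.imwrite(f"pics/{n}0.png",manip.snapshot(n)); c=manip.calibration(n); print(n,np.round(c["camera_matrix"],1).tolist(),np.round(c["view"],3).tolist())
E
```

```text
pics
{'time': 0.0, 'joint_positions': array([ 1.58063375e+00,  4.08491951e-02,  8.38348693e-02, -4.86325748e-04,
       -1.61551156e+00, -3.33694846e-01]), 'joint_vel': array([-9.83924460e-05, -2.67724421e-03, -7.91973553e-04, -2.11048546e-06,
        1.70871709e-03, -1.71559533e-03]), 'joint_efforts': array([-3.94105682e-04, -3.68189907e+01,  3.47410655e+01,  6.93222374e+00,
       -5.29525641e-03,  7.11781183e-06]), 'tcp_pos': array([0.19074794, 0.56852994, 0.23026649]), 'ee_rot': array([ 0.11405841, -0.11392894, -0.69722561,  0.69848932]), 'contact_force': array([ 0.00963151,  0.27227735, -0.84795492]), 'ft_torque': array([-0.00975977,  0.00439768, -0.02312752]), 'opening': 0.08565717536777953}
scene [[462.0, 0.0, 319.9], [0.0, 462.0, 232.8], [0.0, 0.0, 1.0]] [[-0.782, 0.623, 0.014, 0.364], [0.493, 0.633, -0.597, -0.219], [-0.381, -0.46, -0.802, 1.318], [0.0, 0.0, 0.0, 1.0]]
top [[557.6, 0.0, 324.3], [0.0, 557.6, 250.9], [0.0, 0.0, 1.0]] [[-0.021, -1.0, -0.007, 0.052], [-0.991, 0.022, -0.133, 0.517], [0.133, 0.004, -0.991, 1.584], [0.0, 0.0, 0.0, 1.0]]
```

View pics/top0.png

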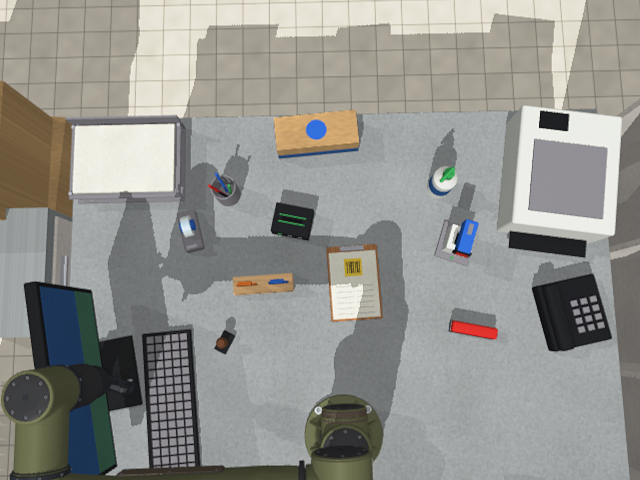

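View pics/scene0.png

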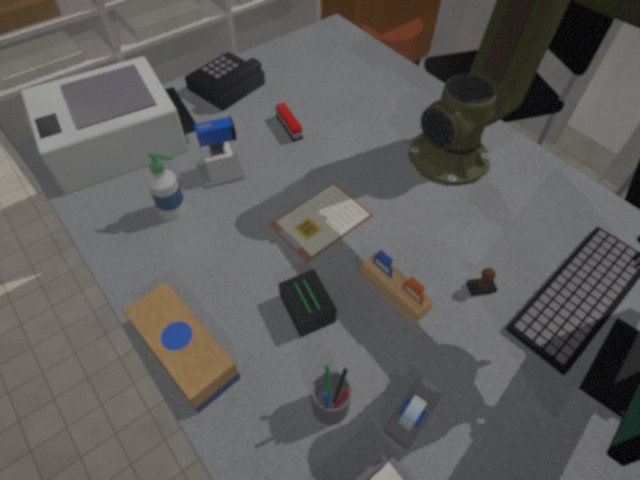

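The top view shows the blue card grip at about (277,282) and the orange at (247,284). The reader's green lines are near (293,221), the sticker at (353,267) and the scanner head at (465,237). The scene view shows the same layout, with blue at (383,262) and the scanner at (215,131).

```bash
cat > h.py <<'E'
import numpy as np, cv2
from scipy.spatial.transform import Rotation as R
from workcell import manip
def rot(o): return R.from_quat(np.roll(o["ee_rot"],-1))
def ray(c,px,fish=False):
    K=c["camera_matrix"]; V=c["view"]; x=(px[0]-K[0,2])/K[0,0]; y=(px[1]-K[1,2])/K[1,1]
    if fish:
        r=np.hypot(x,y); s=np.sin(r)/max(r,1e-9); d=np.array([x*s,y*s,np.cos(r)])
    else: d=np.array([x,y,1.])
    return -V[:3,:3].T@V[:3,3], V[:3,:3].T@d
def on(c,px,z,fish=False):
    p,d=ray(c,px,fish); return p+d*(z-p[2])/d[2]
def proj(c,P,fish=False):
    q=c["view"][:3,:3]@np.asarray(P)+c["view"][:3,3]; K=c["camera_matrix"]
    if fish:
        n=np.hypot(q[0],q[1]); t=np.arctan2(n,q[2]); u=q[:2]/max(n,1e-9)*t
    else: u=q[:2]/q[2]
    return u*K[0,0]+K[:2,2]
def tri(a,b):
    (p,d),(q,e)=a,b; d=d/np.linalg.norm(d); e=e/np.linalg.norm(e)
    s,t=np.linalg.lstsq(np.c_[d,-e],q-p,rcond=None)[0]; A=p+s*d; B=q+t*e
    return (A+B)/2, np.linalg.norm(A-B)
HSV=dict(blue=((100,120,60),(125,255,255)),orange=((5,170,120),(16,255,255)),green=((50,120,80),(75,255,255)),yellow=((20,140,90),(34,255,255)))
def blobs(im,col,box=None,amin=8):
    m=cv2.inRange(cv2.cvtColor(im,cv2.COLOR_BGR2HSV),*HSV[col])
    if box: 
        k=np.zeros_like(m); x0,y0,x1,y1=box; k[y0:y1,x0:x1]=255; m&=k
    n,l,s,c=cv2.connectedComponentsWithStats(m)
    out=[]
    for i in range(1,n):
        if s[i,4]<amin: continue
        pts=np.argwhere(l==i)[:,::-1].astype(np.float32); out.append((int(s[i,4]),c[i],pts,cv2.minAreaRect(pts)))
    return sorted(out,key=lambda b:-b[0])
E
python3 - <<'E'
from h import *
np.set_printoptions(precision=4,suppress=True)
T=cv2.imread("pics/top0.png");S=cv2.imread("pics/scene0.png");ct=manip.calibration("top");cs=manip.calibration("scene")
for col,bt,bs,z in(("blue",(262,265,300,300),(365,245,400,280),.09),("orange",(230,265,262,300),(395,270,435,305),.09),("green",(270,200,315,235),(280,270,330,320),.06),("yellow",(335,250,370,285),(290,210,325,245),.0055),("blue",(450,210,485,260),(190,110,240,150),.163)):
    a=blobs(T,col,bt);b=blobs(S,col,bs)
    for n,q,c in(("top",a,ct),("scene",b,cs)):
        for k in q[:2]: print(col,n,k[0],k[1],k[3],on(c,k[1],z))
    print("  tri",tri(ray(ct,a[0][1]),ray(cs,b[0][1])))
    if z>.16:
        bx=cv2.boxPoints(a[0][3]); print(np.array([on(ct,p,.163) for p in bx]))
E
```

```text
blue top 64 [277.     281.2188] ((277.39605712890625, 280.96044921875), (3.9801487922668457, 18.90570831298828), 84.2894058227539) [0.4284 0.174  0.09  ]
blue scene 133 [383.8195 259.0677] ((385.27947998046875, 260.54522705078125), (21.14632797241211, 8.89820671081543), 42.87890625) [0.4349 0.1813 0.09  ]
  tri (array([0.4289, 0.1758, 0.0781]), np.float64(0.001738427881170705))
orange top 68 [245.4412 283.3971] ((246.5, 283.0), (19.0, 4.0), 0.0) [0.4243 0.2619 0.09  ]
orange scene 27 [415.7037 283.2963] ((416.00006103515625, 283.5000305175781), (12.020814895629883, 2.1213202476501465), 45.0) [0.424  0.2664 0.09  ]
  tri (array([0.4234, 0.2639, 0.087 ]), np.float64(0.0037893022111654324))
green top 58 [292.0345 215.9138] ((292.0169677734375, 215.90943908691406), (26.66040802001953, 2.0271737575531006), 10.619654655456543) [0.6184 0.1315 0.06  ]
green top 57 [290.9825 222.6667] ((290.9693908691406, 222.6608428955078), (26.476362228393555, 2.0582332611083984), 10.784297943115234) [0.5987 0.1348 0.06  ]
green scene 47 [302.4043 297.2766] ((302.5000305175781, 297.5), (30.857738494873047, 
[... 516 characters left out ...]
1, 228.00001525878906), (15.400003433227539, 18.400001525878906), 53.13010025024414) [ 0.4784 -0.0316  0.0055]
  tri (array([ 0.4735, -0.0404, -0.0073]), np.float64(0.0029010404166457137))
blue top 480 [465.9458 236.8542] ((466.0895080566406, 235.8005828857422), (16.687044143676758, 33.40732955932617), 15.422160148620605) [ 0.5303 -0.3392  0.163 ]
blue scene 769 [214.5748 131.3706] ((213.95230102539062, 132.05397033691406), (24.227157592773438, 38.60212707519531), 78.36637115478516) [ 0.5449 -0.3154  0.163 ]
  tri (array([ 0.5335, -0.3452,  0.1367]), np.float64(0.0021331900193524997))
[[ 0.4965 -0.3045  0.163 ]
 [ 0.5832 -0.3328  0.163 ]
 [ 0.5701 -0.3753  0.163 ]
 [ 0.4836 -0.3466  0.163 ]]
```

```bash
cat >> h.py <<'E'
def frame(zyaw,tip=0,nose=None):
    """tool down (y=-Z), tool z at world yaw zyaw deg; tip handled elsewhere"""
    a=np.radians(zyaw); z=np.array([np.cos(a),np.sin(a),0]); y=np.array([0,0,-1.]); return R.from_matrix(np.c_[np.cross(y,z),y,z])
def delta(p,Rt,o=None):
    o=o or manip.get_obs(); r=rot(o); np.set_printoptions(precision=2,suppress=True)
    print("t",round(o["time"],2),"tcp",o["tcp_pos"]*1000,"open",round(o["opening"]*1000,1),"F",o["contact_force"],"q",o["joint_positions"])
    print("turn",(r.inv()*Rt).as_rotvec(degrees=True),"shift now",r.inv().apply(p-o["tcp_pos"])*1000,"shift after turn",Rt.inv().apply(p-o["tcp_pos"])*1000)
E
python3 - <<'E'
from h import *
print(rot(manip.get_obs()).as_matrix().round(3))
for s in(3,183): delta(np.array([.428,.174,.2]),frame(s))
c=manip.calibration("wrist");V=np.array(c["view"]);print(c["camera_matrix"]);r=rot(manip.get_obs())
print("cam in tool",r.inv().apply(-V[:3,:3].T@V[:3,3]-manip.get_obs()["tcp_pos"])*1000,"axis",r.inv().apply(V[2,:3]),"right",r.inv().apply(V[0,:3]))
E
```

```text
[[-0.948 -0.    -0.318]
 [ 0.318 -0.002 -0.948]
 [-0.    -1.     0.002]]
t 0.1 tcp [190.72 568.57 230.34] open 85.4 F [-0.12  0.12  0.3 ] q [ 1.58  0.04  0.08 -0.   -1.62 -0.33]
turn [  -0.07 -111.55    0.09] shift now [-350.46   30.89  298.54] shift after turn [406.44  30.34 216.3 ]
t 0.1 tcp [190.72 568.57 230.34] open 85.4 F [-0.12  0.12  0.3 ] q [ 1.58  0.04  0.08 -0.   -1.62 -0.33]
turn [-0.08 68.45 -0.06] shift now [-350.46   30.89  298.54] shift after turn [-406.44   30.34 -216.3 ]
[[371.65   0.   321.23]
 [  0.   371.65 241.99]
 [  0.     0.     1.  ]]
cam in tool [ -75.34 -143.34   -0.08] axis [0.29 0.96 0.  ] right [ 0. -0.  1.]
```

```bash
python3 -m creep '[[1,0,0,0,0,8.5,0],[1,0,0,0,0,8.5,0],[1,0,0,0,0,8.5,0],[1,0,0,0,0,8.5,0],[1,0,0,0,0,8.5,0],[1,0,0,0,0,8.5,0],[1,0,0,0,0,8.5,0],[1,0,0,0,0,8.5,0],[1,-40,3,-21,0,0,0],[1,-40,3,-21,0,0,0],[1,-40,3,-21,0,0,0],[1,-40,3,-21,0,0,0],[1,-40,3,-21,0,0,0],[1,-40,3,-21,0,0,0],[1,-40,3,-21,0,0,0],[1,-40,3,-21,0,0,0],[1,-40,3,-21,0,0,0],[1,-30,3,-18,0,0,0],[1,0,0,0,0,0,0]]'; python3 - <<'E'
from h import *
delta(np.array([.428,.174,.2]),frame(183))
E
```

```text
time: 2.0
tcp_pos: [0.4158, 0.1692, 0.1922]
ee_rot: [0.487, -0.492, -0.504, 0.516]
contact_force: [0.1, 1.1, 0.3]
opening: 0.0853
t 2.0 tcp [415.84 169.2  192.22] open 85.3 F [0.09 1.12 0.29] q [ 0.85 -0.37 -0.35  0.01 -1.61 -0.8 ]
turn [-0.39 -0.62 -1.02] shift now [  4.15  -7.94 -12.29] shift after turn [  4.15  -7.78 -12.39]
```

```bash
python3 - <<'E'
from h import *
c=manip.calibration("wrist");im=manip.snapshot("wrist");cv2.imwrite("pics/w1.png",im)
for n,P in(("blue",(.428,.174,.097)),("orange",(.424,.262,.097)),("reader",(.6086,.133,.06))): print(n,proj(c,P,True))
for col in("blue","orange","green"):
    for b in blobs(im,col,amin=150)[:4]: print(col,b[0],b[1],b[3],on(c,b[1],.097 if col!="green" else .06,True))
E
```

```text
blue [303.22961783 253.28256268]
orange [305.90862431 362.12583355]
reader [ 95.33913108 184.65637352]
blue 1044 [297.26149425 248.02298851] ((296.5, 242.5), (77.0, 17.0), 90.0) [0.43212899 0.17043576 0.097     ]
blue 442 [ 21.83031674 389.81900452] ((22.641956329345703, 388.5722961425781), (8.252893447875977, 65.10418701171875), 46.432098388671875) [0.73885038 0.34742635 0.097     ]
blue 349 [149.59885387 436.1260745 ] ((149.22056579589844, 436.36761474609375), (20.4083309173584, 18.864845275878906), 59.036251068115234) [0.57544265 0.36877189 0.097     ]
orange 907 [301.04851158 352.17640573] ((300.0579528808594, 345.1229553222656), (78.1287612915039, 16.38241195678711), 87.95458984375) [0.42788441 0.25290311 0.097     ]
green 298 [101.85234899 187.18791946] ((101.76555633544922, 187.9173583984375), (4.136406421661377, 88.6781005859375), 6.418786525726318) [0.60177447 0.13528352 0.06      ]
green 298 [ 24.53020134 376.44295302] ((24.975597381591797, 376.2195129394531), (7.496340751647949, 43.72865676879883), 51.34019088745117) [0.77076478 0.36070243 0.06      ]
green 279 [ 83.72759857 182.82795699] ((83.6718521118164, 183.41046142578125), (3.896217107772827, 87.4633560180664), 6.170175075531006) [0.62133123 0.13114846 0.06      ]
```

View pics/w1.png

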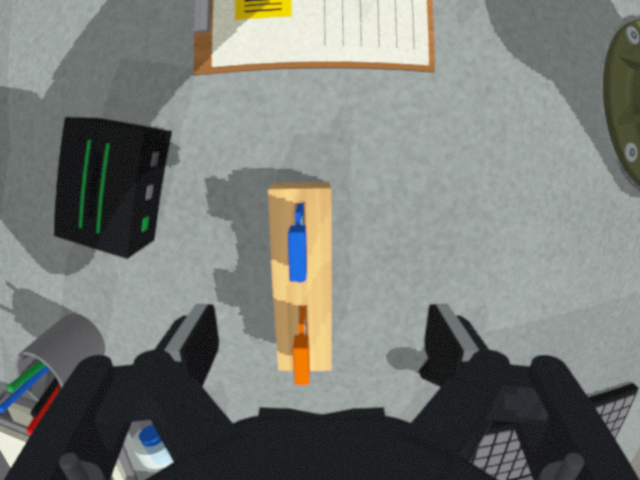

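The wrist view shows the blue grip at about (298,225–282), the orange grip at about (302,330–384) and the reader's green lines at x≈84 and 102.

```bash
cat > g.py <<'E'
from h import *
c=manip.calibration("wrist");im=manip.snapshot("wrist")
E0={}
for col in("blue","orange"):
    b=[k for k in blobs(im,col,amin=150) if 250<k[1][0]<380][0]; p=b[2]; ymax=p[:,1].max(); sel=p[(p[:,1]>ymax-16)&(p[:,1]<ymax-1)]
    x=(sel[:,0].min()+sel[:,0].max())/2; x2=sel[:,0].mean(); w=np.median([np.ptp(sel[sel[:,1]==r,0])+1 for r in np.unique(sel[:,1])])
    far=on(c,(x2,ymax+.5),.097,True); top=on(c,(x2,sel[:,1].mean()),.097,True)
    L=on(c,(x2-w/2,sel[:,1].mean()),.097,True);Rr=on(c,(x2+w/2,sel[:,1].mean()),.097,True)
    print(col,"far",far,"mid",top,"width",np.linalg.norm(L-Rr)*1000); E0[col]=far
d=E0["orange"]-E0["blue"]; print("sep",np.linalg.norm(d)*1000,"rack yaw",np.degrees(np.arctan2(-d[0],d[1])))
u=d/np.linalg.norm(d); card=E0["blue"]-.018*u; yaw=np.degrees(np.arctan2(-d[0],d[1])); print("card",card)
delta(np.r_[card[:2],.14],frame(180+yaw)); delta(np.r_[card[:2],.067],frame(180+yaw))
E
python3 g.py
```

```text
blue far [0.43159097 0.19456023 0.097     ] mid [0.4317224 0.1878316 0.097    ] width 11.041152038969258
orange far [0.42723524 0.28366766 0.097     ] mid [0.42736567 0.27446008 0.097     ] width 10.99513840990368
sep 89.21381590778351 rack yaw 2.7984937716828995
card [0.43246979 0.1765817  0.097     ]
t 2.1 tcp [414.94 171.5  192.47] open 85.6 F [-0.12  0.2   0.2 ] q [ 0.85 -0.37 -0.35  0.01 -1.61 -0.81]
turn [-0.39 -0.3  -0.98] shift now [  5.21  52.27 -18.08] shift after turn [  4.22  52.47 -17.76]
t 2.1 tcp [414.94 171.5  192.47] open 85.6 F [-0.12  0.2   0.2 ] q [ 0.85 -0.37 -0.35  0.01 -1.61 -0.81]
turn [-0.39 -0.3  -0.98] shift now [  6.45 125.26 -18.57] shift after turn [  4.22 125.47 -17.76]
```

```bash
python3 -m creep '[[1,4,0,-17,-0.4,-0.3,-1],[1,0,26,0,0,0,0],[1,0,26,0,0,0,0],[1,0,0,0,0,0,0],[1,0,0,0,0,0,0]]'; python3 g.py
```

```text
time: 2.6
tcp_pos: [0.431, 0.181, 0.1401]
ee_rot: [-0.486, 0.486, 0.515, -0.513]
contact_force: [0.9, 0.3, 0.9]
opening: 0.0854
blue far [0.43158539 0.19431235 0.097     ] mid [0.43188027 0.18884904 0.097     ] width 10.939074742191458
orange far [0.42708414 0.28383928 0.097     ] mid [0.42752941 0.27542562 0.097     ] width 11.146971631759019
sep 89.64002232475984 rack yaw 2.87830287941488
card [0.43248926 0.17633506 0.097     ]
t 2.65 tcp [430.76 181.07 139.86] open 85.4 F [-0.23 -0.4  -0.09] q [ 0.83 -0.32 -0.41 -0.   -1.48 -0.78]
turn [0.06 0.29 0.17] shift now [-4.82 -0.16 -1.46] shift after turn [-4.82 -0.14 -1.49]
t 2.65 tcp [430.76 181.07 139.86] open 85.4 F [-0.23 -0.4  -0.09] q [ 0.83 -0.32 -0.41 -0.   -1.48 -0.78]
turn [0.06 0.29 0.17] shift now [-5.04 72.84 -1.38] shift after turn [-4.82 72.86 -1.49]
```

```bash
python3 -m creep '[[1,-5,0,-1.5,0,0.3,0],[1,0,25,0,0,0,0],[1,0,25,0,0,0,0],[1,0,22,0,0,0,0],[0,0,0,0,0,0,0]]'; python3 -m creep '[[-0.5,0,0,0,0,0,0],[-0.5,0,0,0,0,0,0],[-1,0,0,0,0,0,0],[-1,0,0,0,0,0,0],[-1,0,0,0,0,0,0],[-1,0,0,0,0,0,0],[-1,0,0,0,0,0,0]]'; python3 -m creep '[[-1,0,0,0,0,0,0],[-1,0,0,0,0,0,0]]'
```

```text
time: 3.15
tcp_pos: [0.4357, 0.1786, 0.0733]
ee_rot: [-0.487, 0.487, 0.518, -0.508]
contact_force: [0.4, 0.8, -0.6]
opening: 0.0731
time: 3.85
tcp_pos: [0.4344, 0.1796, 0.0796]
ee_rot: [-0.488, 0.486, 0.518, -0.508]
contact_force: [-0.2, 0.4, -0.1]
opening: 0.0103
time: 4.05
tcp_pos: [0.4344, 0.1797, 0.0799]
ee_rot: [-0.488, 0.486, 0.518, -0.507]
contact_force: [-1.0, -0.4, -1.2]
opening: 0.011
```

```bash
python3 -m creep '[[-0.3,0,0,0,0,0,0],[-0.3,0,0,0,0,0,0],[-0.3,0,0,0,0,0,0],[-0.3,0,0,0,0,0,0],[-0.3,0,12,0,0,0,0],[-0.3,0,0,0,0,0,0],[-0.3,0,0,0,0,0,0]]'; python3 g.py
```

```text
time: 4.75
tcp_pos: [0.4359, 0.1801, 0.0678]
ee_rot: [-0.487, 0.486, 0.519, -0.506]
contact_force: [0.5, 1.0, 1.0]
opening: 0.0298
blue far [0.4348904  0.19491278 0.097     ] mid [0.43513075 0.19045901 0.097     ] width 11.281126381155621
orange far [0.43136439 0.21264127 0.097     ] mid [0.43169944 0.20737939 0.097     ] width 2.801372690569906
sep 18.075740271270234 rack yaw 11.248721060198234
card [0.43840163 0.17725856 0.097     ]
t 4.8 tcp [435.58 180.05  67.41] open 29.7 F [ 0.16  0.3  -0.25] q [ 0.82 -0.29 -0.52 -0.   -1.33 -0.77]
turn [ 0.69 -8.31  0.7 ] shift now [ -1.98 -72.59  -3.49] shift after turn [ -3.29 -72.59  -2.22]
t 4.8 tcp [435.58 180.05  67.41] open 29.7 F [ 0.16  0.3  -0.25] q [ 0.82 -0.29 -0.52 -0.   -1.33 -0.77]
turn [ 0.69 -8.31  0.7 ] shift now [-2.94  0.4  -2.67] shift after turn [-3.29  0.41 -2.22]
```

```bash
python3 -m creep '[[-0.3,-3,1,2.5,0,0,0],[-0.3,0,0,0,0,0,0],[-1,0,0,0,0,0,0],[-1,0,0,0,0,0,0],[-1,0,0,0,0,0,0],[-1,0,0,0,0,0,0],[-1,0,0,0,0,0,0]]'; python3 g.py | tail -2
```

```text
time: 5.5
tcp_pos: [0.4331, 0.1767, 0.0666]
ee_rot: [-0.488, 0.486, 0.519, -0.506]
contact_force: [-1.2, -0.5, -0.8]
opening: 0.0111
t 5.55 tcp [433.1  176.74  66.63] open 11.1 F [ 0.64  0.79 -0.52] q [ 0.82 -0.3  -0.53 -0.   -1.33 -0.77]
turn [ 0.69 -4.19  0.75] shift now [ 0.51 -0.34 -1.88] shift after turn [ 0.37 -0.37 -1.91]
```

```bash
python3 -m creep '[[-1,0,-25,0,0,0,0],[-1,0,-30,0,0,0,0],[-1,0,-35,0,0,0,0],[-1,0,-15,0,0,0,0],[-1,0,0,0,0,0,0],[-1,0,0,0,0,0,0]]'; python3 - <<'E'
from h import *
delta(np.array([.610,.133,.165]),frame(169.2))
E
```

```text
time: 6.15
tcp_pos: [0.4316, 0.1748, 0.1734]
ee_rot: [-0.488, 0.486, 0.518, -0.507]
contact_force: [-0.2, 0.4, -0.8]
opening: 0.011
t 6.15 tcp [431.61 174.76 173.35] open 11.0 F [-0.24  0.36 -0.84] q [ 0.82 -0.34 -0.36 -0.   -1.54 -0.77]
turn [ 0.48 13.73  0.75] shift now [ -50.93    9.48 -175.93] shift after turn [  -7.6     8.35 -183.05]
```

```bash
python3 -m creep '[[-1,0,0,0,0.2,6.9,0.4],[-1,0,0,0,0.2,6.9,0.4],[-1,-2,2,-40,0,0,0],[-1,-2,2,-40,0,0,0],[-1,-2,2,-40,0,0,0],[-1,-1,1,-30,0,0,0],[-1,0,1,-20,0,0,0],[-1,0,0,0,0,0,0],[-1,0,0,0,0,0,0]]'; python3 - <<'E'
from h import *
delta(np.array([.610,.133,.165]),frame(169.2))
c=manip.calibration("wrist");im=manip.snapshot("wrist");cv2.imwrite("pics/w2.png",im)
for b in blobs(im,"green",amin=100): print(b[0],b[1],b[3],on(c,b[1],.06,True))
E
```

```text
time: 7.05
tcp_pos: [0.5985, 0.1313, 0.1482]
ee_rot: [0.549, -0.546, -0.442, 0.454]
contact_force: [0.2, -0.0, -0.9]
opening: 0.0109
t 7.05 tcp [598.48 131.35 148.2 ] open 10.9 F [ 0.16 -0.05 -0.89] q [ 0.54  0.1  -0.01 -0.   -1.49 -0.74]
turn [-0.84 -0.59 -0.61] shift now [  3.71 -17.   -10.72] shift after turn [  3.78 -16.8  -11.  ]
734 [286.41 250.32] ((286.5, 251.0), (104.0, 7.0), 90.0) [0.62 0.13 0.06]
377 [316.36 232.15] ((317.5, 240.5), (83.0, 7.0), 90.0) [0.6  0.12 0.06]
```

View pics/w2.png

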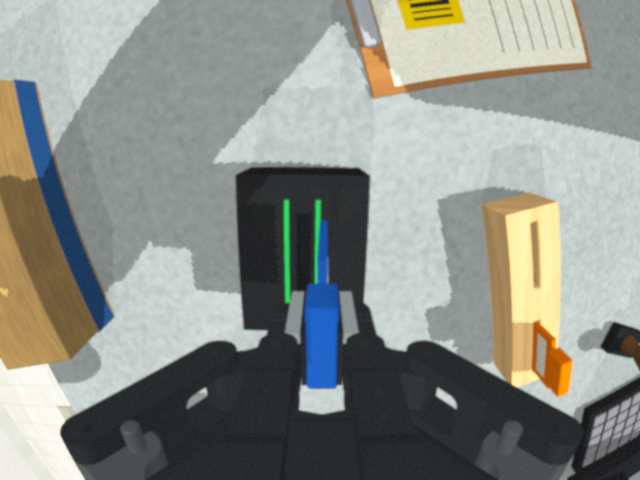

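```bash
cat > s.py <<'E'
from h import *
np.set_printoptions(precision=4,suppress=True)
o=manip.get_obs();c=manip.calibration("wrist");im=manip.snapshot("wrist")
import sys; cv2.imwrite(sys.argv[1],im)
tz=o["tcp_pos"][2]
G=[]
for b in blobs(im,"green",(200,120,420,420),amin=60)[:2]:
    p=b[2]; e=[]
    f=np.polyfit(p[:,1],p[:,0],1)
    for y in(p[:,1].min()-.5,p[:,1].max()+.5): e.append(on(c,(np.polyval(f,y),y),.06,True))
    d=e[1]-e[0]; G.append(e); print("green",e[0][:2],e[1][:2],"len",np.linalg.norm(d)*1000,"yaw",np.degrees(np.arctan2(-d[0],d[1])),"px",b[1])
b=[k for k in blobs(im,"blue",(270,150,380,420),amin=50)][:3]
for k in b:
    p=k[2]; print("blue",k[0],p.min(0),p.max(0))
    y=p[:,1].max(); s=p[(p[:,1]>y-50)&(p[:,1]<y-5)]; q=on(c,(s[:,0].mean(),s[:,1].mean()),tz+.0304,True); print("  grip mid",q, "tool",rot(o).inv().apply(q-o["tcp_pos"])*1000)
    y=p[:,1].min(); s=p[(p[:,1]<y+3)]; q=on(c,(s[:,0].mean(),y-.5),tz-.0536,True); print("  foot corner",q,"tool",rot(o).inv().apply(q-o["tcp_pos"])*1000, "w",np.ptp(s[:,0])+1)
E
python3 s.py pics/w3.png
```

```text
green [0.6134 0.094 ] [0.629  0.1653] len 72.96741460226195 yaw -12.393893024821892 px [285.7257 250.0135]
green [0.5935 0.0982] [0.6072 0.1536] len 57.13758772471971 yaw -13.94053462895465 px [315.6954 235.3046]
blue 4084 [303. 220.] [339. 387.]
  grip mid [0.6006 0.1362 0.1784] tool [  4.8209 -30.4744  -1.0906]
  foot corner [0.5913 0.1046 0.0944] tool [-27.0908  53.9136   0.5343] w 7.0
```

```bash
cat > d.py <<'E'
import sys; from h import *
a=list(map(float,sys.argv[1:])); delta(np.array(a[:3]),frame(a[3]))
E
python3 d.py .6113 .132 .122 168.2
```

```text
t 7.15 tcp [598.04 131.75 148.82] open 11.0 F [-0.33 -0.28 -0.56] q [ 0.54  0.09 -0.01 -0.   -1.49 -0.74]
turn [-0.8   0.47 -0.59] shift now [  3.12  26.61 -13.33] shift after turn [  2.95  26.82 -12.93]
```

```bash
python3 -m creep '[[-1,3,0,-13,-0.8,0.5,-0.6],[-1,0,0,0,0,0,0],[-1,0,20,0,0,0,0],[-1,0,0,0,0,0,0],[-1,0,0,0,0,0,0]]'; python3 s.py pics/w4.png; python3 d.py .6113 .132 .122 168.2
```

```text
time: 7.65
tcp_pos: [0.6119, 0.1338, 0.1315]
ee_rot: [-0.548, 0.549, 0.449, -0.444]
contact_force: [-0.9, -0.5, 0.2]
opening: 0.0111
green [0.6131 0.0938] [0.6265 0.154 ] len 61.70621652196787 yaw -12.594416634075701 px [307.4233 239.1045]
green [0.5935 0.0979] [0.6068 0.1596] len 63.1023452500956 yaw -12.125143246962821 px [340.6352 240.7434]
blue 4200 [303. 219.] [339. 387.]
  grip mid [0.6138 0.1382 0.1619] tool [  4.8623 -30.3742  -1.1022]
  foot corner [0.6065 0.1068 0.0779] tool [-27.7565  53.4844   0.1312] w 9.0
t 7.7 tcp [611.62 133.83 130.99] open 11.2 F [-0.46 -0.53 -0.34] q [ 0.53  0.11 -0.02  0.   -1.43 -0.74]
turn [0.27 0.08 0.24] shift now [-1.9   8.99 -0.02] shift after turn [-1.86  8.99 -0.07]
```

View pics/w4.png

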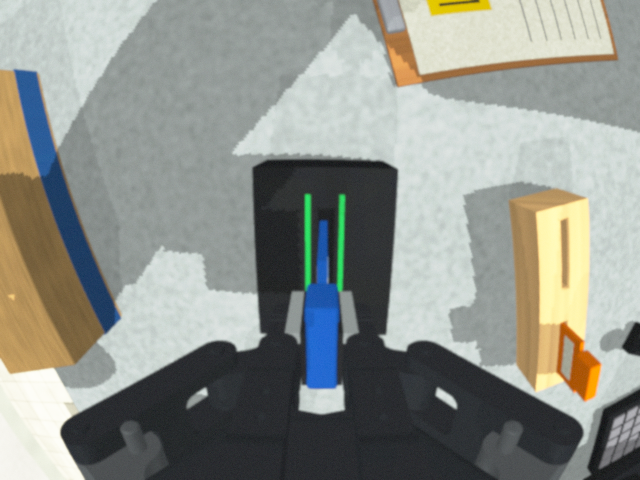

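```bash
python3 - <<'E'
from h import *
im=cv2.imread("pics/w4.png");c=manip.calibration("wrist");np.set_printoptions(precision=4,suppress=True)
print(im[196:225,324].max(1)); print(im[158:190,324].max(1)); print(im[203:219:5,306:344].max(2))
for p in((254,180),(396,170),(324,168),(324,207),(324,217)): print(p,on(c,p,.06,True))
E
python3 -m creep '[[-1,-2,6,0,0.2,0,0.2],[-1,0,0,0,0,0,0],[-1,0,0,0,0,0,0]]'; python3 s.py pics/w5.png; python3 d.py .6109 .132 .122 168.2
```

```text
[ 53  50  53  48  51  50  53  51  49  54  52  51  43  45  37  36  36  39
  36  40  34  35  42  68 111 144 165 169 169]
[126  98  58  39  29  32  27  33  35  45  51  50  52  50  52  49  51  54
  51  55  55  54  50  47  51  51  53  51  50  51  49  53]
[[225 228 225 210 168 109  61  50  55  51  50  51  49  48  53  55  50  55
   51  53  50  49  54  49  50  51  46  50  50  50  47  60 106 161 203 219
  220 205]
 [224 228 225 211 165 104  63  54  48  49  49  44  39  45  48  47  45  44
   43  45  39  42  45  42  45  37  37  42  43  44  49  58 111 175 210 220
  220 204]
 [223 229 225 209 163 105  65  53  52  52  51  43  36  34  34  36  36  34
   39  36  34  39  39  36  38  30  31  35  43  48  50  63 117 175 210 220
  217 193]
 [224 228 226 210 162 105  63  53  56  47  50  46  41  36  39  39  38  44
   42  41  40  46  38  34  32  31  34  39  43  49  48  71 121 182 218 228
  224 203]]
(254, 180) [0.6418 0.0799 0.06  ]
(396, 170) [0.5594 0.0908 0.06  ]
(324, 168) [0.6004 0.0817 0.06  ]
(324, 207) [0.605  0.1042 0.06  ]
(324, 217) [0.6063 0.1102 0.06  ]
time: 8.0
tcp_pos: [0.6117, 0.1321, 0.1266]
ee_rot: [-0.548, 0.549, 0.448, -0.445]
contact_force: [1.0, -0.3, -0.3]
opening: 0.0113
green [0.5937 0.0981] [0.6059 0.1555] len 58.7063367643906 yaw -12.056120994785168 px [340.9316 243.1412]
green [0.6132 0.094 ] [0.6257 0.15  ] len 57.33122713832968 yaw -12.616266371075632 px [306.9495 241.3029]
blue 4205 [303. 219.] [339. 387.]
  grip mid [0.6137 0.1366 0.157 ] tool [  4.8599 -30.3887  -1.0947]
  foot corner [0.6062 0.105  0.073 ] tool [-27.7398  53.5531   0.0602] w 9.0
t 8.05 tcp [611.6  132.06 126.35] open 11.4 F [-0.63  0.34 -0.49] q [ 0.53  0.12 -0.02  0.   -1.43 -0.74]
turn [0.15 0.1  0.09] shift now [-0.21  4.35  0.69] shift after turn [-0.2   4.35  0.68]
```

```bash
python3 -m creep '[[-1,1.5,2,0.6,0.1,0,0.1],[-1,0,6,0,0,0,0],[-1,0,6,0,0,0,0],[-1,0,6,0,0,0,0],[-1,0,0,0,0,0,0]]';  python3 d.py .6109 .1335 .0786 168.2
```

```text
time: 8.55
tcp_pos: [0.6112, 0.1339, 0.1044]
ee_rot: [-0.548, 0.549, 0.446, -0.446]
contact_force: [0.3, 0.1, -0.0]
opening: 0.011
t 8.55 tcp [611.18 133.86 104.36] open 11.0 F [ 0.27  0.07 -0.  ] q [ 0.54  0.13 -0.05  0.   -1.39 -0.74]
turn [ 0.02  0.1  -0.02] shift now [-0.41 25.76  0.21] shift after turn [-0.41 25.76  0.2 ]
```

```bash
python3 -m creep '[[-1,0,7,0,0,0,0],[-1,0,7,0,0,0,0],[-1,0,6,0,0,0,0],[-1,0,4,0,0,0,0],[-1,0,0,0,0,0,0]]';  python3 d.py .6109 .1335 .0786 168.2
```

```text
time: 9.05
tcp_pos: [0.6116, 0.1336, 0.0788]
ee_rot: [-0.548, 0.549, 0.447, -0.446]
contact_force: [-0.5, -0.2, 3.2]
opening: 0.0114
t 9.05 tcp [611.55 133.64  78.75] open 11.4 F [-0.53 -0.16  3.17] q [ 0.54  0.14 -0.09  0.   -1.34 -0.74]
turn [ 0.08  0.1  -0.03] shift now [-0.27  0.15  0.61] shift after turn [-0.27  0.15  0.61]
```

Slight contact at exactly the expected depth. I'll push a little more to be sure it is seated, then release.

```bash
python3 -m creep '[[-1,0,2,0,0,0,0],[-1,0,2,0,0,0,0]]'; python3 -m creep '[[-0.4,0,0,0,0,0,0],[-0.4,0,0,0,0,0,0],[-0.4,0,0,0,0,0,0],[-0.4,0,0,0,0,0,0]]';python3 -m creep '[[-0.4,0,-20,0,0,0,0],[-0.4,0,-40,0,0,0,0],[-0.4,0,-40,0,0,0,0],[-0.4,0,-20,0,0,0,0],[1,0,0,0,0,0,0],[1,0,0,0,0,0,0]]'; python3 - <<'E'
from h import *
c=manip.calibration("wrist");im=manip.snapshot("wrist");cv2.imwrite("pics/w6.png",im)
ct=manip.calibration("top");cs=manip.calibration("scene");S=manip.snapshot("scene");cv2.imwrite("pics/s6.png",S)
cv2.imwrite("pics/v6.png",np.hstack([im[60:460,120:520],cv2.resize(S[220:360,240:380],(400,400))]))
E
python3 d.py .5335 -.340 .25 72
```

```text
time: 9.25
tcp_pos: [0.6128, 0.1334, 0.0786]
ee_rot: [-0.547, 0.55, 0.448, -0.445]
contact_force: [-2.5, -0.3, 7.0]
opening: 0.011
time: 9.65
tcp_pos: [0.6128, 0.1336, 0.0784]
ee_rot: [-0.547, 0.55, 0.448, -0.445]
contact_force: [-0.7, 0.2, 0.4]
opening: 0.0258
time: 10.25
tcp_pos: [0.6108, 0.1331, 0.1988]
ee_rot: [-0.548, 0.549, 0.446, -0.447]
contact_force: [-0.2, -0.0, 0.1]
opening: 0.0538
t 10.35 tcp [610.67 132.91 198.15] open 68.0 F [ 0.02 -0.12  0.16] q [ 0.54  0.11  0.09  0.   -1.56 -0.74]
turn [ 0.15 96.31 -0.19] shift now [-478.93  -50.11  -20.21] shift after turn [  72.74  -51.85 -473.61]
```

View pics/v6.png

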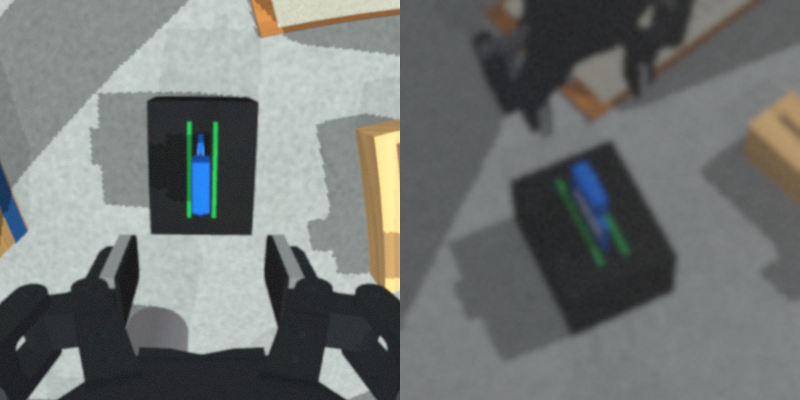

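The blue card stands in the slot between the green lines (left crop, about (201,175)). Both crops show it upright, with the grip a little above the reader top. Next is the scanner.

```bash
python3 -m creep '[[1,0,-25,0,0,8.1,0],[1,0,-25,0,0,8.1,0],[1,0,-20,0,0,8.1,0],[1,0,-10,0,0,8.1,0],[1,0,0,0,0,8.1,0],[1,0,0,0,0,8.1,0],[1,0,0,0,0,8.1,0],[1,0,0,0,0,8.1,0],[1,0,0,0,0,8.1,0],[1,0,0,0,0,8.1,0],[1,0,0,0,0,8.1,0],[1,0,0,0,0,8.1,0]]'; python3 d.py .5335 -.340 .27 72
```

```text
time: 11.55
tcp_pos: [0.6068, 0.1326, 0.2591]
ee_rot: [-0.685, 0.701, -0.149, 0.13]
contact_force: [0.7, 1.2, 0.9]
opening: 0.0856
t 11.55 tcp [606.76 132.64 259.08] open 85.6 F [0.75 1.21 0.94] q [ 0.54  0.13  0.23 -0.   -1.71 -2.5 ]
turn [ 1.48 -4.76 -1.39] shift now [ 115.19   -1.14 -464.34] shift after turn [  76.38  -10.92 -472.15]
```

```bash
python3 -m creep '[[1,0,0,0,1.4,-4.7,-1.4],[1,6,0,-40,0,0,0],[1,7,-1,-45,0,0,0],[1,8,-1,-48,0,0,0],[1,8,-1,-48,0,0,0],[1,8,-1,-48,0,0,0],[1,8,-1,-48,0,0,0],[1,8,-1,-48,0,0,0],[1,8,-1,-48,0,0,0],[1,8,-1,-40,0,0,0],[1,4,0,-25,0,0,0],[1,0,0,0,0,0,0],[1,0,0,0,0,0,0]]'; python3 d.py .5335 -.340 .27 72;python3 - <<'E'
from h import *
np.set_printoptions(precision=4,suppress=True)
c=manip.calibration("wrist");im=manip.snapshot("wrist");cv2.imwrite("pics/w7.png",im)
for b in blobs(im,"blue",amin=500): print(b[0],b[1],b[3],[on(c,p,.163,True)[:2] for p in cv2.boxPoints(b[3])])
E
```

```text
time: 12.85
tcp_pos: [0.5312, -0.3195, 0.2445]
ee_rot: [-0.696, 0.7, -0.123, 0.099]
contact_force: [0.6, 0.0, -0.1]
opening: 0.0855
t 12.85 tcp [ 531.2  -319.46  244.47] open 85.5 F [ 0.62  0.01 -0.05] q [-0.21  0.12  0.19  0.01 -1.67 -1.67]
turn [ 0.66 -0.04 -1.89] shift now [  7.71 -25.58 -19.11] shift after turn [  8.54 -25.53 -18.82]
6185 [291.859 261.704] ((291.0, 267.5), (129.0, 58.0), 90.0) [array([ 0.4883, -0.3454]), array([ 0.4997, -0.311 ]), array([ 0.5845, -0.3388]), array([ 0.5728, -0.3776])]
1400 [386.7507 355.6464] ((387.0844421386719, 358.15106201171875), (37.98796844482422, 62.90705108642578), 74.1808090209961) [array([ 0.6042, -0.3217]), array([ 0.605 , -0.2773]), array([ 0.639 , -0.2763]), array([ 0.6383, -0.3233])]
1064 [601.4803 341.2077] ((602.7955932617188, 340.4693298339844), (13.111383438110352, 92.43853759765625), 58.9283447265625) [array([ 0.6827, -0.1577]), array([ 0.6749, -0.0618]), array([ 0.6928, -0.0499]), array([ 0.6993, -0.15  ])]
```

View pics/w7.png

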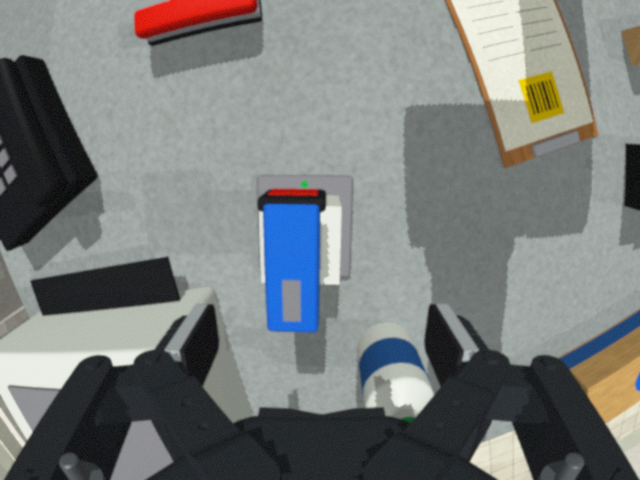

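The scanner head is at about (292,268), left of the gripper centre. I'll centre over it first, then measure more finely.

```bash
cat > sc.py <<'E'
from h import *
import sys
np.set_printoptions(precision=4,suppress=True)
o=manip.get_obs();c=manip.calibration("wrist");im=manip.snapshot("wrist");cv2.imwrite(sys.argv[1],im)
b=[k for k in blobs(im,"blue",amin=3000)][0]; p=b[2]; y0,y1=p[:,1].min(),p[:,1].max(); print("px",p.min(0),p.max(0))
L=[];Q=[]
for r in np.arange(y0+15,y1-6):
    s=p[p[:,1]==r,0]; L.append(on(c,(s.min()-.5,r),.163,True)); Q.append(on(c,(s.max()+.5,r),.163,True))
L,Q=np.array(L),np.array(Q)
for n,e in(("L",L),("R",Q)):
    v=np.linalg.svd(e[:,:2]-e[:,:2].mean(0))[2][0]; v*=np.sign(v[0]); print(n,"yaw",np.degrees(np.arctan2(v[1],v[0])))
print("width",np.median(np.linalg.norm(L-Q,axis=1))*1000)
yaw=np.radians(float(sys.argv[2])); ax=np.array([np.cos(yaw),np.sin(yaw),0])
far=on(c,((p[:,0][p[:,1]>y1-8]).mean(),y1+.5),.163,True); near=on(c,((p[:,0][p[:,1]<y0+8]).mean(),y0-.5),.163,True)
print("far",far,"near",near,"len",np.linalg.norm(far-near)*1000); org=far-.04*ax; print("origin",org,"from near",near+.044*ax,"mid",(L+Q).mean(0)/2)
delta(np.r_[org[:2],.20],frame(90+float(sys.argv[2])))
ct=manip.calibration("top")
print("sanitiser~",on(ct,(442,183),.15),on(ct,(441,190),.05),"printer edge",on(ct,(502,225),.15))
E
python3 -m creep '[[1,-4,0,-20,0.7,0,-1.9],[1,0,0,0,0,0,0],[1,0,0,0,0,0,0]]'; python3 sc.py pics/w8.png -18
```

```text
time: 13.2
tcp_pos: [0.5221, -0.3337, 0.2429]
ee_rot: [0.699, -0.698, 0.11, -0.109]
contact_force: [-0.8, 0.2, -1.3]
opening: 0.0853
px [286. 206.] [344. 334.]
L yaw -19.27074854840761
R yaw -18.422770859815937
width 34.71461235015577
far [ 0.5791 -0.3569  0.163 ] near [ 0.4934 -0.3286  0.163 ] len 90.28214548361933
origin [ 0.5411 -0.3445  0.163 ] from near [ 0.5352 -0.3422  0.163 ] mid [ 0.5367 -0.3429  0.163 ]
t 13.25 tcp [ 522.22 -333.75  243.1 ] open 85.4 F [0.89 0.56 0.6 ] q [-0.25  0.1   0.17 -0.   -1.64 -1.63]
turn [-0.08  0.27 -0.08] shift now [21.31 43.06 -4.56] shift after turn [21.27 43.1  -4.4 ]
sanitiser~ [ 0.68 -0.29  0.15] [ 0.69 -0.3   0.05] printer edge [ 0.56 -0.44  0.15]
```

```bash
python3 -m creep '[[0.6,8,0,-4,0,0.3,0],[0.6,9,20,0,0,0,0],[0.6,0,20,0,0,0,0],[0.6,0,0,0,0,0,0]]'; python3 - <<'E'
from h import *
delta(np.array([.538,-.343,.116]),frame(71.5))
E
```

```text
time: 13.65
tcp_pos: [0.5408, -0.3411, 0.2026]
ee_rot: [0.699, -0.698, 0.11, -0.11]
contact_force: [-0.0, 0.4, -1.2]
opening: 0.0684
t 13.65 tcp [ 540.76 -341.07  202.64] open 68.4 F [-0.05  0.38 -1.15] q [-0.25  0.14  0.14 -0.   -1.57 -1.63]
turn [-0.08  0.66 -0.01] shift now [-2.02 86.63 -2.8 ] shift after turn [-2.01 86.64 -2.71]
```

```bash
python3 -m creep '[[0.6,-2,0,-2.7,0,0.6,0],[0.6,0,28,0,0,0,0],[0.6,0,28,0,0,0,0],[0.6,0,20,0,0,0,0],[0.6,0,0,0,0,0,0],[0.6,0,0,0,0,0,0]]'; python3 - <<'E'
from h import *
delta(np.array([.538,-.343,.116]),frame(71.5))
E
python3 sc.py pics/w9.png -18.5 | head -4
```

```text
time: 14.25
tcp_pos: [0.5412, -0.3447, 0.1325]
ee_rot: [-0.697, 0.699, -0.111, 0.117]
contact_force: [-0.5, -0.4, 1.4]
opening: 0.0686
t 14.25 tcp [ 541.19 -344.66  132.54] open 68.6 F [-0.45 -0.39  1.39] q [-0.25  0.15  0.02  0.   -1.43 -1.64]
turn [ 0.09 -0.01  0.48] shift now [-3.69 16.51  0.59] shift after turn [-3.55 16.54  0.56]
px [265. 209.] [379. 411.]
L yaw -19.005035023681465
R yaw -18.51740044935383
width 34.70812696276592
```

```bash
python3 -m creep '[[0.6,-3,8,0.5,0,0.2,0.5],[0.6,0,9,0,0,0,0],[0.6,0,0,0,0,0,0],[-1,0,0,0,0,0,0],[-1,0,0,0,0,0,0],[-1,0,0,0,0,0,0],[-1,0,0,0,0,0,0],[-1,0,0,0,0,0,0],[-1,0,0,0,0,0,0],[-1,0,0,0,0,0,0]]'; python3 d.py .538 -.343 .116 71.4
```

```text
time: 15.3
tcp_pos: [0.54, -0.3439, 0.1187]
ee_rot: [-0.697, 0.699, -0.113, 0.117]
contact_force: [0.3, 0.3, -0.5]
opening: 0.0356
t 15.3 tcp [ 539.99 -343.87  118.66] open 35.6 F [ 0.29  0.29 -0.46] q [-0.25  0.16  0.    0.   -1.41 -1.64]
turn [ 0.1  -0.14  0.29] shift now [-2.18  2.65  0.19] shift after turn [-2.17  2.66  0.19]
```

```bash
python3 -m creep '[[-1,0,-15,0,0,0,0],[-1,0,-25,0,0,0,0],[-1,0,-30,0,0,0,0],[-1,0,-30,0,0,0,0],[-1,0,-30,0,0,0,0],[-1,0,-15,0,0,0,0],[-1,0,0,0,0,0,0],[-1,0,0,0,0,0,0]]'; python3 - <<'E'
from h import *
o=manip.get_obs();c=manip.calibration("wrist");im=manip.snapshot("wrist");cv2.imwrite("pics/w10.png",im);delta(np.array([.54,-.343,.25]),frame(71.4))
h=cv2.cvtColor(im,cv2.COLOR_BGR2HSV); m=(cv2.inRange(h,(0,150,80),(6,255,255))|cv2.inRange(h,(174,150,80),(180,255,255))); m[:,:240]=0;m[:,420:]=0
n,l,s,ce=cv2.connectedComponentsWithStats(m); print(s[1:],ce[1:])
S=manip.snapshot("scene"); cv2.imwrite("pics/s10.png",S); cv2.imwrite("pics/v10.png",np.hstack([im[80:480,120:520],cv2.resize(S[50:250,130:330],(400,400))]))
E
```

```text
time: 16.1
tcp_pos: [0.5388, -0.3425, 0.2711]
ee_rot: [-0.698, 0.698, -0.114, 0.116]
contact_force: [0.3, 0.2, -2.6]
opening: 0.0353
t 16.15 tcp [ 538.67 -342.55  270.97] open 35.3 F [-0.65  0.71 -2.71] q [-0.25  0.15  0.27  0.   -1.69 -1.64]
turn [-0.01 -0.14  0.18] shift now [ 1.34 20.97  0.  ] shift after turn [ 1.41 20.97  0.  ]
[[ 240    0   16    4   33]
 [ 268  188  108   17 1636]] [[245.61   0.73]
 [321.3  196.7 ]]
```

View pics/v10.png

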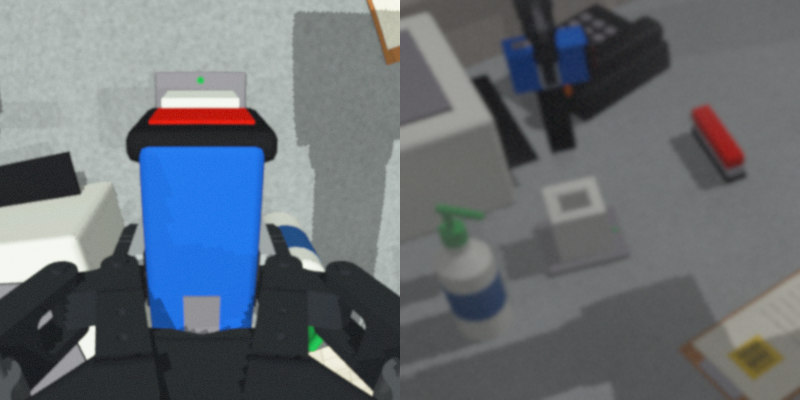

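The scanner is free of the cradle and held straight. Its red window is at wrist pixel (321,197). Now the window's position in the tool frame and the goal pose.

```bash
cat > goal.py <<'E'
from h import *
import sys
np.set_printoptions(precision=2,suppress=True)
yaw,wx=float(sys.argv[1]),float(sys.argv[2]); o=manip.get_obs(); lab=np.array([float(sys.argv[3]),float(sys.argv[4]),.0055])
W=np.array([wx,-19.3,0])/1000
Rt=frame(90+yaw)*R.from_rotvec([0,0,float(sys.argv[5]) if len(sys.argv)>5 else 0],degrees=True)
look=Rt.apply([-1,0,0]); 
tgt=lab-.15*look-Rt.apply(W); delta(tgt,Rt,o); print("target",tgt*1000,"look",look)
r=rot(o); w=o["tcp_pos"]+r.apply(W); l=r.apply([-1,0,0]); t=(lab-w)@l
print("NOW window",w*1000,"pitch",np.degrees(np.arcsin(-l[2])),"range",np.linalg.norm(lab-w)*1000,"miss mm",(r.inv().apply(lab-(w+t*l))*1000),"hit desk miss",((w+l*(lab[2]-w[2])/l[2])-lab)*1000)
E
python3 - <<'E'
from h import *
np.set_printoptions(precision=4,suppress=True)
o=manip.get_obs();c=manip.calibration("wrist");r=rot(o)
for row in(188,196.7,205):
    p,d=ray(c,(321.3,row),True); p=r.inv().apply(p-o["tcp_pos"])*1000; d=r.inv().apply(d)
    for y in(-30,-19.3,-8): print(row,y,p+d*(y-p[1])/d[1])
T=manip.snapshot("top");cv2.imwrite("pics/top10.png",T);ct=manip.calibration("top")
for n in("top0","top10"):
    b=blobs(cv2.imread(f"pics/{n}.png"),"yellow",(330,245,375,290),4); q=np.vstack([k[2] for k in b]); m=cv2.minAreaRect(q); print(n,m,on(ct,m[0],.0055))
im=cv2.imread("pics/w1.png")
E
python3 goal.py -18.6 -57 .4735 -.0405 -50; python3 goal.py -18.6 -57 .4735 -.0405 50|tail -2
```

```text
188 -30 [-56.0331 -30.       0.08  ]
188 -19.3 [-54.4356 -19.3      0.0772]
188 -8 [-52.7485  -8.       0.0741]
196.7 -30 [-53.3109 -30.       0.0786]
196.7 -19.3 [-51.4564 -19.3      0.0756]
196.7 -8 [-49.4979  -8.       0.0725]
205 -30 [-50.6932 -30.       0.0773]
205 -19.3 [-48.5916 -19.3      0.0742]
205 -8 [-46.3721  -8.       0.0709]
top0 ((352.5796813964844, 266.6947021484375), (16.49671173095703, 16.762788772583008), 86.18592071533203) [ 0.4732 -0.0413  0.0055]
top10 ((352.5465087890625, 266.6969299316406), (16.49671173095703, 16.696269989013672), 86.18592071533203) [ 0.4732 -0.0412  0.0055]
t 16.25 tcp [ 538.45 -342.43  269.87] open 35.4 F [-0.29  0.13 -3.94] q [-0.25  0.15  0.27 -0.   -1.69 -1.64]
turn [  0.05  -0.13 -49.92] shift now [-10.82 118.23 265.4 ] shift after turn [-96.99  68.31 265.44]
target [613.62 -87.66 151.67] look [-0.61  0.21 -0.77]
NOW window [ 484.44 -324.11  289.09] pitch 0.08021551866873566 range 401.22228170959215 miss mm [ -0.   283.49 265.02] hit desk miss [-191812.76   64785.54       0.  ]
target [ 585.59  -78.22 -165.48] look [-0.61  0.21  0.77]
NOW window [ 484.44 -324.11  289.09] pitch 0.08021551866873566 range 401.22228170959215 miss mm [ -0.   283.49 265.02] hit desk miss [-191812.76   64785.54       0.  ]
```

```bash
python3 -m creep '[[-1,-1,0,20,0,0,0],[-1,-2,0,35,0,0,0],[-1,-2,0,40,0,0,0],[-1,-2,0,40,0,0,0],[-1,-2,0,40,0,0,0],[-1,-1,0,40,0,0,0],[-1,0,0,25,0,0,0],[-1,0,0,10,0,0,0],[-1,0,0,0,0,0,0]]'; python3 -m creep '[[-1,0,0,0,0,0,-6],[-1,0,0,0,0,0,-8],[-1,0,0,0,0,0,-8],[-1,0,0,0,0,0,-8],[-1,0,0,0,0,0,-8],[-1,0,0,0,0,0,-5],[-1,0,0,0,0,0,0],[-1,0,0,0,0,0,0]]'; python3 goal.py -18.6 -54 .4732 -.0412 -50
```

```text
time: 17.15
tcp_pos: [0.608, -0.0935, 0.2558]
ee_rot: [-0.697, 0.698, -0.123, 0.109]
contact_force: [-0.6, -1.2, -3.0]
opening: 0.0353
time: 17.95
tcp_pos: [0.6045, -0.1021, 0.2451]
ee_rot: [-0.602, 0.697, 0.145, 0.362]
contact_force: [0.7, 0.3, -0.8]
opening: 0.0355
t 17.95 tcp [ 604.47 -102.05  245.14] open 35.5 F [ 0.68  0.3  -0.84] q [ 0.37 -0.56 -0.75  0.62 -0.88 -2.56]
turn [ 0.95  0.11 -7.28] shift now [-63.42  71.51  17.05] shift after turn [-72.02  63.16  15.81]
target [611.49 -87.74 149.37] look [-0.61  0.21 -0.77]
NOW window [554.55 -84.96 222.68] pitch 42.716198151992586 range 236.0109051612401 miss mm [ 0.   97.53 17.33] hit desk miss [-141.67   31.03    0.  ]
```

```bash
python3 -m creep '[[-1,0,0,0,0.9,0.1,-7.2],[-1,-18,16,4,0,0,0],[-1,-24,21,5,0,0,0],[-1,-18,16,4,0,0,0],[-1,0,0,0,0,0,0],[-1,0,0,0,0,0,0]]'; python3 goal.py -18.6 -54 .4732 -.0412 -50
```

```text
time: 18.55
tcp_pos: [0.6147, -0.0965, 0.1733]
ee_rot: [-0.582, 0.68, 0.187, 0.404]
contact_force: [-0.3, 0.3, -1.5]
opening: 0.0351
t 18.55 tcp [614.65 -96.46 173.27] open 35.1 F [-0.28  0.32 -1.48] q [ 0.29 -0.59 -1.03  0.97 -0.58 -2.89]
turn [ 0.44 -0.71  0.2 ] shift now [-22.15  10.8    7.07] shift after turn [-22.02  10.94   7.26]
target [611.49 -87.74 149.37] look [-0.61  0.21 -0.77]
NOW window [568.1  -79.93 144.14] pitch 50.1947785698425 range 172.41476946392436 miss mm [ 0.   10.11  4.38] hit desk miss [-13.86   0.23   0.  ]
```

Joint 6 is close to its limit at this yaw, so I'll turn the scanner about the vertical to yaw ≈ +3° and re-aim.

```bash
python3 goal.py 3 -54 .4732 -.0412 -50
```

```text
t 18.55 tcp [614.65 -96.46 173.27] open 35.1 F [-0.28  0.32 -1.48] q [ 0.29 -0.59 -1.03  0.97 -0.58 -2.89]
turn [ 17.02 -14.57   0.24] shift now [-29.37   2.52  60.63] shift after turn [-13.46  21.14  62.59]
target [618.91 -33.56 149.37] look [-0.64 -0.03 -0.77]
NOW window [568.1  -79.93 144.14] pitch 50.1947785698425 range 172.41476946392436 miss mm [ 0.   10.11  4.38] hit desk miss [-13.86   0.23   0.  ]
```

```bash
python3 -m creep '[[-1,0,0,0,5.7,-4.8,0.1],[-1,0,0,0,5.7,-4.8,0.1],[-1,0,0,0,5.7,-4.8,0.1],[-1,0,0,15,0,0,0],[-1,-2,4,25,0,0,0],[-1,-2,4,18,0,0,0],[-1,0,0,0,0,0,0],[-1,0,0,0,0,0,0]]'; python3 goal.py 3 -54 .4732 -.0412 -50
```

```text
time: 19.35
tcp_pos: [0.6269, -0.0414, 0.1877]
ee_rot: [-0.636, 0.642, 0.285, 0.318]
contact_force: [-0.7, -0.5, -1.9]
opening: 0.0353
t 19.35 tcp [626.95 -41.37 187.66] open 35.3 F [-0.72 -0.5  -1.91] q [ 0.35 -0.62 -0.97  0.68 -0.48 -2.46]
turn [ 3.91 -4.18  0.51] shift now [-34.95  17.96   6.95] shift after turn [-34.23  18.78   8.22]
target [618.91 -33.56 149.37] look [-0.64 -0.03 -0.77]
NOW window [577.77 -38.71 158.29] pitch 50.47419910869372 range 185.16318772786875 miss mm [ 0.   16.68 -9.27] hit desk miss [-21.26  10.28   0.  ]
```

```bash
python3 -m creep '[[-1,-4,4,2,3.9,-4.2,0.5],[-1,-14,7,3,0,0,0],[-1,-14,7,3,0,0,0],[-1,0,0,0,0,0,0],[-1,0,0,0,0,0,0]]'; python3 goal.py 3 -54 .4732 -.0412 -50; python3 - <<'E'
from h import *
c=manip.calibration("wrist");im=manip.snapshot("wrist");cv2.imwrite("pics/w11.png",im)
S=manip.snapshot("scene"); cv2.imwrite("pics/v11.png",np.hstack([im[:,80:560],cv2.resize(S[120:330,220:360],(320,480))]))
print("label px",proj(c,(.4732,-.0412,.0055),True))
for b in blobs(im,"yellow",amin=30)[:4]: print(b[0],b[1],b[3],on(c,b[3][0],.0055,True)*1000)
E
```

```text
time: 19.85
tcp_pos: [0.6222, -0.0363, 0.16]
ee_rot: [0.647, -0.632, -0.314, -0.288]
contact_force: [0.9, 0.0, -2.2]
opening: 0.0355
t 19.85 tcp [622.16 -36.33 160.02] open 35.5 F [ 0.86  0.04 -2.25] q [ 0.34 -0.63 -1.    0.59 -0.41 -2.32]
turn [ 0.25 -0.52  0.41] shift now [-10.21   4.39   2.86] shift after turn [-10.15   4.47   2.93]
target [618.91 -33.56 149.37] look [-0.64 -0.03 -0.77]
NOW window [572.92 -38.34 130.71] pitch 50.4102942247542 range 160.08866577141222 miss mm [0.   2.93 0.93] hit desk miss [-3.75 -1.09  0.  ]
label px [ 324.22041321 -180.36828065]
```

View pics/v11.png

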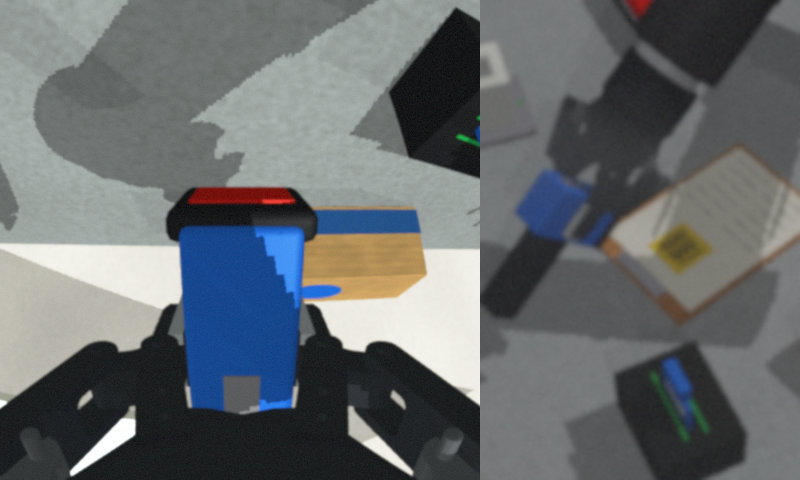

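```bash
python3 - <<'E'
from h import *
o=manip.get_obs();c=manip.calibration("wrist");V=np.array(c["view"])
M=np.eye(4);M[:3,:3]=rot(o).as_matrix();M[:3,3]=o["tcp_pos"]; CT=V@M   # cam<-tool
for n,p,q in(("w7",[.5312,-.31946,.24447],[-.696,.7,-.123,.099]),("w8",[.52222,-.33375,.2431],[.699,-.698,.11,-.109])):
    A=np.eye(4);A[:3,:3]=R.from_quat(np.roll(q,-1)).as_matrix();A[:3,3]=p
    cc=dict(camera_matrix=c["camera_matrix"],view=CT@np.linalg.inv(A)); im=cv2.imread(f"pics/{n}.png")
    b=blobs(im,"yellow",(480,40,640,160),10); h=np.vstack([k[2] for k in b]); m=cv2.minAreaRect(h)
    P=cv2.boxPoints(m); W=np.array([on(cc,x,.0055,True) for x in P]); print(n,m[0],m[1],W.mean(0)*1000,"sides",np.linalg.norm(W-np.roll(W,1,0),axis=1)*1000)
E
```

```text
w7 (541.1810302734375, 96.31968688964844) (44.337520599365234, 34.05673599243164) [476.56854962 -40.19118457   5.5       ] sides [50.07349125 50.26451345 52.07911713 50.83455692]
w8 (551.765380859375, 96.47308349609375) (43.94059753417969, 32.97737503051758) [476.9861921  -40.54379208   5.5       ] sides [50.04757738 50.12612664 52.15609211 50.89680194]
```

```bash
python3 goal.py 3.5 -54 .476 -.0405 -50
```

```text
t 19.95 tcp [622.12 -36.12 159.79] open 35.3 F [-0.15  0.63 -2.29] q [ 0.34 -0.63 -1.    0.59 -0.41 -2.32]
turn [ 0.62 -0.85  0.41] shift now [-8.23  6.44  4.49] shift after turn [-8.12  6.55  4.55]
target [621.64 -31.59 149.37] look [-0.64 -0.04 -0.77]
NOW window [572.87 -38.12 130.48] pitch 50.4029258612418 range 158.1489790163375 miss mm [0.   5.01 1.26] hit desk miss [-6.44 -1.54 -0.  ]
```

```bash
python3 -m creep '[[-1,-7,5,1.3,0,0,0],[-1,0,0,0,0,0,0],[-1,0,0,0,0,0,0],[-1,0,0,0,0,0,0]]'; python3 goal.py 3.5 -54 .476 -.0405 -50 | tail -1
```

```text
time: 20.35
tcp_pos: [0.6221, -0.0348, 0.1527]
ee_rot: [0.647, -0.631, -0.315, -0.289]
contact_force: [0.0, -0.2, -2.7]
opening: 0.0354
NOW window [572.94 -36.8  123.27] pitch 50.51832648743647 range 152.58219071119032 miss mm [ 0.    0.   -0.09] hit desk miss [-0.    0.09  0.  ]
```

```bash
python3 -m creep '[[-1,0,0,0,0,0,0],[-1,0,0,0,0,0,0],[-1,0,0,0,0,0,0],[-1,0,0,0,0,0,0]]'; python3 goal.py 3.5 -54 .476 -.0405 -50 | tail -1; python3 - <<'E'
from h import *
T=manip.snapshot("top");S=manip.snapshot("scene");o=manip.get_obs();print(o["joint_vel"].round(3),o["opening"])
ct=manip.calibration("top");cs=manip.calibration("scene");a=o["tcp_pos"];r=rot(o)
print("orange",[ (k[0],k[1]) for k in blobs(T,"orange",(230,265,262,300))])
cv2.imwrite("pics/v12.png",np.hstack([T[90:350,160:520][:, :], cv2.resize(S[150:350,200:440],(312,260))]))
E
```

```text
time: 20.75
tcp_pos: [0.6223, -0.0347, 0.1532]
ee_rot: [0.647, -0.631, -0.315, -0.289]
contact_force: [-0.9, -0.5, -3.1]
opening: 0.0357
NOW window [573.11 -36.69 123.72] pitch 50.54771374261385 range 153.03944746076786 miss mm [ 0.    0.08 -0.17] hit desk miss [-0.11  0.17  0.  ]
[-0.001 -0.    -0.     0.001 -0.001  0.   ] 0.03541519848986186
orange [(72, array([245.36111111, 283.22222222]))]
```

View pics/v12.png

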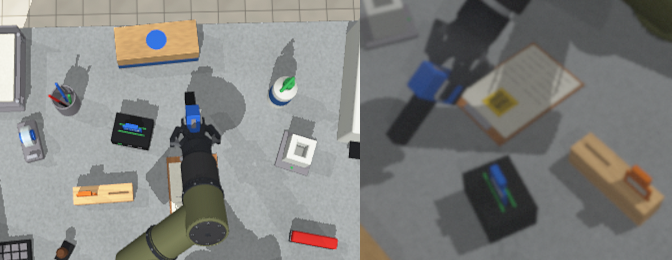

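The last view shows the blue card in the reader, the orange card still in the rack and the cradle empty. The other items are where they started, and the scanner hangs over the clipboard, held still.

```bash
python3 -c "
from workcell import manip
print(manip.hand_in())"
```

```text
the job is handed in; nothing more can be done
None
```

I did the whole job in the order asked and handed it in at about 21 s; the hand-in gave no verdict.

- **Blue card:** I pushed it down the reader slot until it touched bottom, at the height expected for fully home, with about 7 N of push. I then released it, and the pictures show it upright between the green lines. The first pinch was about 13 mm too high, so I gripped it again lower before lifting. The card slid easily into the reader.
- **Scanner:** I lifted it clear of the cradle, tipped it and now hold it still, with the gripper closed on its 36 mm head. The last calculation gave the nose 50.5° below level, the window 153 mm from the sticker, and the aim within 0.2 mm of the sticker position I used.
- **Everything else:** The orange card is at the same image position as at the start. The rest looks undisturbed in the last picture.

**Disagreements:**
- The top camera placed the sticker about 3 mm nearer the robot in x than the wrist camera did. I used the wrist value, because its estimate for the reader had proved right when the card went in.
- The window's place along the nose is uncertain by about 3 mm, which affects the distance but not the aim.
- I could not confirm the final aim directly, because the wrist camera could not see the sticker from that pose.
- Joint 6 came close to its limit during the first approach (−2.89 against −2.99), so I turned the scanner about 20° to a safer yaw before aiming.

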